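# Open the worn code safe

## Robot

A 6-joint arm with a two-finger parallel gripper is mounted at the origin on a cart in front of the work surface, level with it; the furniture and walls round the work are solid. World frame = base frame: x ahead of the robot, y to its left, z up, the work surface at z = 0. Lengths are in m, angles in degrees, forces in N, time in s.
With the tool pointing down it reaches from about 0.35 to 0.775 m from the base axis. Payload 5.5 kg.
Tool frame: the origin (TCP) lies at the centre of the arm's flange, where the gripper is bolted on; the fingertips stand 173 mm ahead of it and the grasp point (between the pads) lies 155 mm ahead of it; z points along the fingers, y is the line along which they close (so a half turn about z gives the same grasp; the last joint's range is limited). The gripper opens to 85 mm and grips with 20 to 120 N. Pads are 22 mm wide; open, the fingers measure 114 mm over their backs; the gripper's body (76 mm by 85 mm) begins 54 mm behind the grasp point. The pads swing forward as they close: fully open they stand 13 mm farther back than shut.
Start: joints at [60.012, 17.945, 2.641, 74.691, 0, 82.002], TCP at [0.215, 0.533, 0.405] pointing down, gripper open.
Joint ranges: [-158.12, 158.12], [-49.38, 96.58], [-58.88, 72.47], [-126.05, 133.96], [-84.25, 85.87], [-180, 180]. Speed limits (degrees/s): [147.25, 147.25, 180, 180, 180, 180].

## Interface

Orientations are given as [roll, pitch, yaw] about the fixed x, y, z axes, in that order (R = Rz(yaw) Ry(pitch) Rx(roll)).
In Python, from cell import robot gives the robot as it stands. The module is installed in compiled form; this text tells all that it offers.
- The arm moves only by the tool move_arm, never from a script. Its arguments are lists of equal length, an entry for each row: "linear": the shift along the tool's x, y, z in m, a list of three; "turn": the turn, a rotation vector about the tool's x, y, z in degrees, a list of three; "gripper": the gripper command: -1 is shut, 1 is fully open, values between are in proportion. A call has 1 to 10 rows; each row shifts and turns the commanded pose from where the row before left it, along the tool's axes as they then stand; what a row does not reach is not made up. A row lasts 1/12 s, in which the tool goes at most 41.7 mm and 7.16 degrees, less where a joint would pass 70% of its speed; a pose out of reach is approached as far as the arm can. A call is refused whole if a number of a shift passes 0.0417 or a number of a turn 7.16, either way. A call with a gripper value outside its range is refused whole. The fingers move at their own pace and stop on an object; the grip force is fixed at half the most. Time passes only in rows, so rows that do not move let the fingers close. It gives the time, the measured TCP pose, the force, the opening and the grip force at its end, in the units of the state.
- robot.get_obs(): the state, without advancing time (a new reading comes with each control period).
- robot.capture(name): name is "scene" or "top" or "wrist"; returns the picture (400x640x3 uint8, red, green, blue); there is no depth.
- robot.camera_params(name): a dict with "vertical_fov" (degrees; the focal length in pixels is half the picture's height over the tangent of half this angle, whatever the lens; pixels are square), "cx", "cy" (the principal point, pixels), "rvec" (rotation vector, rad) and "tvec" (3), from world to camera coordinates, as OpenCV has them. Camera axes: x right, y down, z forward; pixel columns grow to the right and rows downward; lengths in m; the calibration is good to about 2 mm. A picture is of the moment at which its call begins: read the wrist's pose just before it. camera_params takes no time and is no camera call; for the wrist camera it gives the pose at the moment of the call.
- robot.sign_off(): hands the job in; it is judged then, once.
The state is a dict: "t": time; "qpos": joint angles; "qvel": joint speeds; "joint_efforts": joint torques, N m; "eef_pos": TCP position; "tcp_rot": TCP orientation; "wrist_force": force on the tool from outside, world axes, zero at the start; "torque": the same for the moment, N m; "gripper_width": opening from 0.0 (shut) to 1.0 (fully open); "finger_force": force on a finger pad.
Only numpy, scipy, OpenCV 4.12 (cv2) and the standard library are available. Lean on these libraries where they do the work, as an engineer would, in place of code of your own. Each camera call takes 0.05 s, during which the arm holds its last target. There are 200 camera calls.

## Task

Open the green parts safe: its code is 2 on the left dial and 5 on the right. The lock is worn, so each catch drops in somewhat to one side or the other of its number, by less than half a step: feel round the number for the place where the sprung catch drops in and holds the dial, and let go there. Then draw the bolt fully back towards the front without forcing it, so that the lid springs up, and leave the things standing round the safe where they are.

Things in the scene. Friction and masses are not known exactly. Their poses are not given: they have to be found in the camera images.
- code_safe: green steel safe, fixed, 260 x 310 x 70 mm high; origin on the worktop midway between the dial axes; x to the safe's back, y to its left, z up. Front (x -65 to 55 mm): lock deck, dials at x = 0, y = +85 (left) and -85 mm (right), bolt at y = 0; behind it the lidded compartment. Round each dial the numbers 1 to 6 as groups of white dots, clockwise, 60 degrees apart, 1 towards the back.
- dial_left (a joint): angle of the left dial's pointer in rad, growing clockwise from above, endless: 0 at number 1, +1.047 a number, 1.047 at its code number 2. Its catch drops in at one hidden angle, within 0.42 rad either side of the code number and nowhere else. Turning takes 0.22 N m; pressed on past the spot the dial resists at once, up to about 0.9 N m, then slips out. Let go in the spot, the catch stays in.
- dial_right (a joint): angle of the right dial's pointer in rad, growing clockwise from above, endless: 0 at number 1, +1.047 a number, 4.189 at its code number 5. Its catch drops in at one hidden angle, within 0.42 rad either side of the code number and nowhere else. Turning takes 0.22 N m; pressed on past the spot the dial resists at once, up to about 0.9 N m, then slips out. Let go in the spot, the catch stays in.
- bolt (a joint): travel of the sliding bolt in m: 0 locked, grows as it is drawn to the front (-x of the safe), 0.024 fully back. It slides with about 2 N (up to 3 N while the lid bears on it) and stays where it is left. With either catch out it stops dead after about 2 mm; with both in it runs free.
- lid (a joint): opening of the lid in rad, hinged at the back: about 0 shut under the bolt's tongue; a damped spring lifts it to 0.5 within about 2 s once the bolt is drawn more than 17 mm.
- dial_left_grip (a point): centre of the left dial's black bar grip (46 mm long, 14 wide, 28 high; 78 to 106 mm above the worktop), on the dial's vertical axis, 92 mm above the worktop; x runs along the bar to its pointer end (white line on top, red mark on the skirt), z up. Below the bar is a round silver skirt, 62 mm across. A pinch of 20 to 25 N across the bar turns it.
- dial_right_grip (a point): centre of the right dial's black bar grip (46 mm long, 14 wide, 28 high; 78 to 106 mm above the worktop), on the dial's vertical axis, 92 mm above the worktop; x runs along the bar to its pointer end (white line on top, red mark on the skirt), z up. Below the bar is a round silver skirt, 62 mm across. A pinch of 20 to 25 N across the bar turns it.
- bolt_knob (a point): centre of the bolt's upright round dark knob (16 mm across, 28 mm high, from 77 to 105 mm above the worktop), 91 mm above the worktop; axes as the safe's. Locked it stands 20 mm to the front of the line between the dials.
- hex_bolt: bystander: steel hex bolt standing on its head, 21 mm wide, 58 mm high, in front of the safe; origin at the centre of its underside
- nozzle_box: bystander: round tin with blue lid, 66 mm across, 30 mm high, in front of the safe; origin at the centre of its underside
- pine_block: bystander: sawn pine block, 110 x 38 mm, 51 mm high, to the right of the safe; origin at the centre of its underside
- wire_spool: bystander: spool of copper-coloured wire, 102 mm across, 53 mm high, to the left of the safe; origin at the centre of its underside

How it is judged:
By the outcome, as a careful person would: the job done as asked, in the order asked, and still so for the second after the job is handed in, with the robot touching nothing.
It also fails if it takes over 72 s, if anything falls off the work surface, if the arm or the gripper's body presses on something with over 40 N, if the wrist force passes 120 N, or if a joint passes its speed limit or range.

## Working session

There is one attempt and no reset: what is moved stays moved. The work goes in short steps, Python scripts to look and compute and a tool call to move; the robot and the scene stay as the last step left them, time stands still between calls to the robot, and variables do not carry over. Pictures are saved under pics/ and viewed, at most 10 in all, crops included, and the job is handed in when it is done.

Besides the shell and the picture viewer there is one more tool, called after "Request:" as name(argument=value, ...) on one line, values as JSON. move_arm: Moves the arm, as the interface text tells. Its arguments: {"type":"object","properties":{"linear":{"type":"array"},"turn":{"type":"array"},"gripper":{"type":"array"}},"required":["linear","turn","gripper"]}

```bash
mkdir -p pics
python3 - <<'E'
from cell import robot
import cv2
o=robot.get_obs();print({k:o[k] for k in o})
for n in("scene","top"):
    im=robot.capture(n);cv2.imwrite(f"pics/{n}0.png",im[:,:,::-1]);print(n,robot.camera_params(n))
E
```

```text
{'t': 0.0, 'qpos': array([6.00115156e+01, 1.79902529e+01, 2.57638171e+00, 7.46914090e+01,
       2.29704139e-04, 8.20015408e+01]), 'qvel': array([-0.03063115, -0.03152276,  0.11947309,  0.1250591 ,  0.05948568,
       -0.0411555 ]), 'joint_efforts': array([ 3.97687691e-03, -4.80619383e+01,  2.98538250e+01,  1.92276249e-02,
        2.49388168e-04,  2.10238994e-06]), 'eef_pos': array([0.21520994, 0.53298437, 0.40380983]), 'tcp_rot': array([-1.79895776e+02, -1.48768266e-02,  1.58009961e+02]), 'wrist_force': array([-0.98737776, -0.78662707,  0.09889063]), 'torque': array([ 0.001958  , -0.00409029, -0.06381508]), 'finger_force': 0.0, 'gripper_width': 1.004379795773351}
scene {'vertical_fov': 45.29190881681956, 'cx': 321.5083032906591, 'cy': 199.98902210114005, 'rvec': array([ 2.30455288, -0.7568589 ,  0.30838164]), 'tvec': array([-0.43934252,  0.3515743 ,  0.70886081])}
top {'vertical_fov': 43.46707593343603, 'cx': 327.204648967489, 'cy': 203.09822278740918, 'rvec': array([ 2.15660974, -2.09224603,  0.2117263 ]), 'tvec': array([0.04551724, 0.56818039, 0.96068376])}
```

View pics/top0.png

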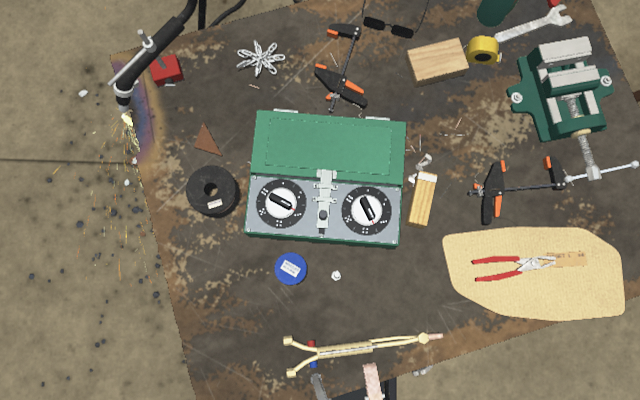

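View pics/scene0.png

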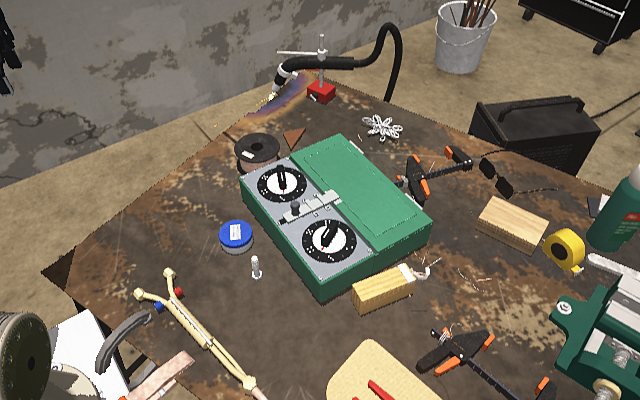

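The top view shows the safe with dials at about (281,201) and (367,209) and the knob at (322,215). The scene view shows the spool, tin, bolt and pine block around the safe. Next I'll zoom in and locate the dials from both views.

```bash
cat > h.py <<'E'
import numpy as np,cv2
from cell import robot
def cam(n):
    p=robot.camera_params(n);f=200/np.tan(np.radians(p['vertical_fov'])/2)
    R=cv2.Rodrigues(np.array(p['rvec']))[0];return f,p['cx'],p['cy'],R,np.array(p['tvec'])
def ray(c,u,v,z):
    f,cx,cy,R,t=c;o=-R.T@t;d=R.T@np.array([(u-cx)/f,(v-cy)/f,1]);return o+d*(z-o[2])/d[2]
def proj(c,P):
    f,cx,cy,R,t=c;q=R@np.array(P)+t;return f*q[:2]/q[2]+[cx,cy]
E
python3 - <<'E'
from h import *
im=cv2.imread("pics/top0.png");c=cam("top")
hsv=cv2.cvtColor(im,cv2.COLOR_BGR2HSV)
# skirts: bright low sat near dials
m=cv2.inRange(hsv,(0,0,195),(180,40,255))
cent=[]
for u,v in((281,201),(367,209)):
    mm=np.zeros_like(m);cv2.circle(mm,(u,v),19,255,-1);mm&=m
    mm=cv2.morphologyEx(mm,cv2.MORPH_OPEN,np.ones((3,3)))
    pts=cv2.convexHull(cv2.findNonZero(mm));e=cv2.fitEllipse(pts);cent.append(ray(c,*e[0],0.077));print(e,cent[-1])
L,R=cent;print(np.linalg.norm(L-R),(L+R)/2,np.degrees(np.arctan2(*(L-R)[1::-1]))-90)
cv2.imwrite("pics/crop0.png",cv2.resize(im[160:250,240:415],None,fx=4.5,fy=4.5,interpolation=cv2.INTER_CUBIC))
E
```

```text
((280.65899658203125, 202.69419860839844), (29.5107479095459, 30.086790084838867), 73.4468765258789) [0.56005018 0.15470934 0.077     ]
((366.1768493652344, 210.0037841796875), (29.042421340942383, 30.287174224853516), 97.91251373291016) [ 0.55065721 -0.01443036  0.077     ]
0.16940031207909687 [0.5553537  0.07013949 0.077     ] -3.178589017993218
```

View pics/crop0.png

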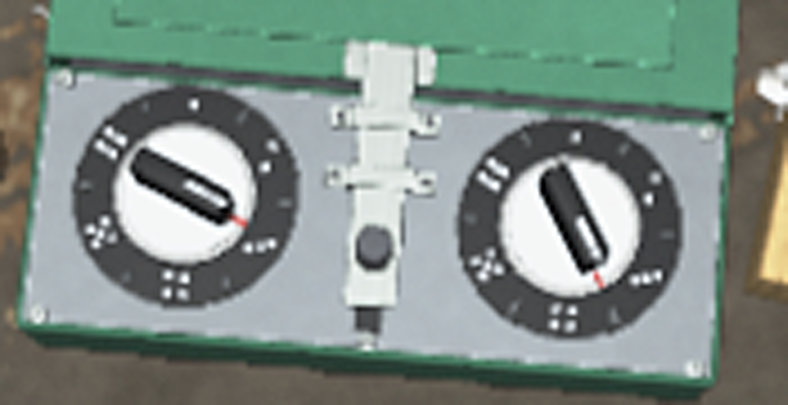

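The crop shows both dials. The left pointer is just short of 3, the right one is about midway between 3 and 4, and the knob is at crop (375,247). Now I'll measure the pointer angles and cross-check with the scene camera.

Run:
```python
from h import *
C={n:cam(n) for n in("top","scene")}
I={n:cv2.imread(f"pics/{n}0.png") for n in C}
ax={"L":np.array([.56005,.15471]),"R":np.array([.55066,-.01443])}
for n in C:
  c=C[n];hsv=cv2.cvtColor(I[n],cv2.COLOR_BGR2HSV)
  for k in ax:
    # bar top: dark pixels within 28 mm of axis at z=.106
    P=[];W=[];Rd=[]
    u0,v0=proj(c,[*ax[k],.09]).astype(int)
    for v in range(v0-35,v0+36):
      for u in range(u0-35,u0+36):
        H,S,V=map(int,hsv[v,u])
        q=ray(c,u,v,.106)[:2];q2=ray(c,u,v,.078)[:2]
        if np.hypot(*(q-ax[k]))<.026 and V<75 : P.append(q)
        if np.hypot(*(q2-ax[k]))<.034 and S>110 and (H<8 or H>172) and V>110: Rd.append(q2)
    P=np.array(P)
    m,vec,_=cv2.PCACompute2(P.astype(np.float32),None)
    a=np.degrees(np.arctan2(vec[0,1],vec[0,0]))
    r=np.mean(Rd,axis=0)-ax[k] if Rd else np.zeros(2)
    print(n,k,"bar",m.round(4),"yaw",round(a,1),len(P),"red yaw",np.degrees(np.arctan2(r[1],r[0])).round(1),np.hypot(*r).round(4),len(Rd), "dial",(-3.2-np.degrees(np.arctan2(r[1],r[0]))).round(1))
  # scene skirt centres
c=C["scene"];hsv=cv2.cvtColor(I["scene"],cv2.COLOR_BGR2HSV);m=cv2.inRange(hsv,(0,0,185),(180,40,255))
for k in ax:
    u,v=proj(c,[*ax[k],.077]).astype(int);mm=np.zeros_like(m);cv2.circle(mm,(int(u),int(v)),21,255,-1)
    h=cv2.convexHull(cv2.findNonZero(cv2.morphologyEx(mm&m,cv2.MORPH_OPEN,np.ones((3,3)))));e=cv2.fitEllipse(h);print(k,(u,v),e[0],e[1],ray(c,*e[0],.077))
```

```text
top L bar [[0.5588 0.1557]] yaw 59.3 133 red yaw -114.9 0.0264 4 dial 111.7
top R bar [[ 0.5512 -0.0119]] yaw 23.0 128 red yaw -151.8 0.0247 1 dial 148.6
scene L bar [[0.56   0.1548]] yaw -33.3 192 red yaw -115.1 0.0264 3 dial 111.9
scene R bar [[ 0.5517 -0.0153]] yaw -8.5 301 red yaw -151.3 0.0255 3 dial 148.1
L (np.int64(281), np.int64(181)) (280.72100830078125, 176.74490356445312) (33.757171630859375, 34.34043502807617) [0.56764758 0.16761262 0.077     ]
R (np.int64(328), np.int64(238)) (328.7299499511719, 238.84169006347656) (26.800209045410156, 33.5104866027832) [ 0.55036416 -0.01646593  0.077     ]
```

Request:
move_arm(linear=[[-0.0231,-0.011,0.0025],[-0.0231,-0.011,0.0025],[-0.0231,-0.011,0.0025],[-0.0231,-0.011,0.0025],[-0.0231,-0.011,0.0025],[-0.0231,-0.011,0.0025],[-0.0231,-0.011,0.0025],[-0.0231,-0.011,0.0025],[-0.0231,-0.011,0.0025],[-0.0231,-0.011,0.0025]], turn=[[0,0,0],[0,0,0],[0,0,0],[0,0,0],[0,0,0],[0,0,0],[0,0,0],[0,0,0],[0,0,0],[0,0,0]], gripper=[1,1,1,1,1,1,1,1,1,1])

```text
t: 0.93
eef_pos: [0.3889, 0.3436, 0.3792]
tcp_rot: [-180.0, -0.0, 158.0]
wrist_force: [-0.2, 0.2, -0.5]
gripper_width: 0.997
finger_force: 0.0
```

Request:
move_arm(linear=[[-0.0231,-0.011,0.0025],[-0.0231,-0.011,0.0025],[-0.0231,-0.011,0.0025],[-0.0231,-0.011,0.0025],[-0.0231,-0.011,0.0025],[-0.0231,-0.011,0.0025],[-0.0231,-0.011,0.0025],[-0.0231,-0.011,0.0025],[-0.0231,-0.011,0.0025],[-0.0231,-0.011,0.0025]], turn=[[0,0,0],[0,0,0],[0,0,0],[0,0,0],[0,0,0],[0,0,0],[0,0,0],[0,0,0],[0,0,0],[0,0,0]], gripper=[1,1,1,1,1,1,1,1,1,1])

```text
t: 1.77
eef_pos: [0.5619, 0.1551, 0.3541]
tcp_rot: [-180.0, -0.0, 158.0]
wrist_force: [-0.4, 0.2, -0.5]
gripper_width: 0.998
finger_force: 0.0
```

Request:
move_arm(linear=[[0,0,0],[0,0,0],[0,0,0],[0,0,0],[0,0,0],[0,0,0],[0,0,0]], turn=[[0,0,6.7],[0,0,6.7],[0,0,6.7],[0,0,6.7],[0,0,6.7],[0,0,6.7],[0,0,6.7]], gripper=[1,1,1,1,1,1,1])

```text
t: 2.35
eef_pos: [0.5612, 0.1561, 0.3541]
tcp_rot: [-179.9, -0.0, 110.8]
wrist_force: [-0.3, -0.4, 0.4]
gripper_width: 1.002
finger_force: 0.0
```

Request:
move_arm(linear=[[0,0,0],[0,0,0],[0,0,0],[0,0,0],[0,0,0],[0,0,0],[0,0,0],[0,0,0],[0,0,0]], turn=[[0,0,6.7],[0,0,6.7],[0,0,6.7],[0,0,6.7],[0,0,6.7],[0,0,6.7],[0,0,6.7],[0,0,0],[0,0,0]], gripper=[1,1,1,1,1,1,1,1,1])

```text
t: 3.1
eef_pos: [0.5612, 0.1562, 0.3543]
tcp_rot: [-180.0, 0.0, 64.4]
wrist_force: [0.1, 0.1, -1.1]
gripper_width: 1.0
finger_force: 0.0
```

Run:
```python
from h import *
o=robot.get_obs();print(o['t'],o['eef_pos'],o['tcp_rot'],o['qpos'],o['wrist_force'],o['torque'])
c=cam("wrist");print(-c[3].T@c[4])
im=robot.capture("wrist");cv2.imwrite("pics/w0.png",im[:,:,::-1])
for P in([.56,.1547,.077],[.5507,-.0144,.077]):print(proj(c,P))
```

```text
3.1 [0.56121088 0.15616975 0.35429148] [-1.79958269e+02  2.25466920e-02  6.43942347e+01] [ 7.65612931e+00  1.98525753e+01 -1.78205638e+00  6.84126284e+01
  4.03497518e-03  1.23261901e+02] [ 0.12790528  0.14668436 -1.09171089] [ 0.02536251 -0.04208388 -0.0341498 ]
[0.58991666 0.21517148 0.32271857]
[317.52668228 199.49452071]
[392.87117435 374.66577524]
```

View pics/w0.png

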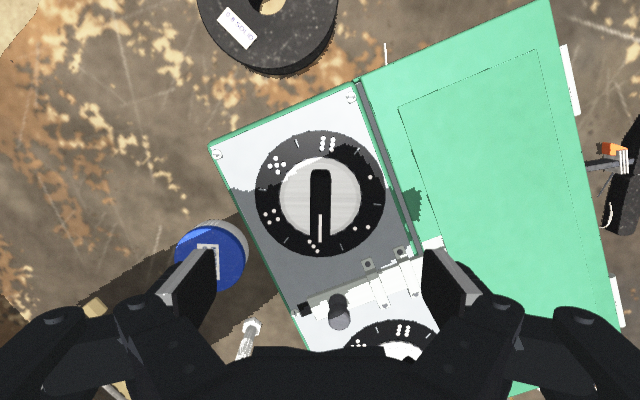

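The wrist view shows the left skirt centred near (320,199), with the bar nearly vertical and its pointer towards (319,240), so the gripper is almost aligned. Next I'll refine centre and angle.

```bash
cat >> h.py <<'E'
def dial(im,c,P):
    "refined axis (xy), bar top mid-line yaw, from wrist picture; P approx xy"
    u,v=proj(c,[*P,.077]);s=np.linalg.norm(proj(c,[P[0]+.031,P[1],.077])-[u,v])
    hsv=cv2.cvtColor(im,cv2.COLOR_RGB2HSV);m=cv2.inRange(hsv,(0,0,100),(180,60,255))
    mm=np.zeros_like(m);cv2.circle(mm,(int(round(u)),int(round(v))),int(s+4),255,-1)
    m=cv2.morphologyEx(mm&m,cv2.MORPH_OPEN,np.ones((3,3)))
    cs=max(cv2.findContours(m,cv2.RETR_EXTERNAL,cv2.CHAIN_APPROX_NONE)[0],key=cv2.contourArea)
    e=cv2.fitEllipse(cv2.convexHull(cs));A=ray(c,*e[0],.077)[:2]
    mm[:]=0;cv2.circle(mm,(int(round(e[0][0])),int(round(e[0][1]))),int(s*.93),255,-1)
    b=mm&cv2.inRange(hsv,(0,0,0),(180,255,60))
    r=cv2.minAreaRect(max(cv2.findContours(b,cv2.RETR_EXTERNAL,cv2.CHAIN_APPROX_NONE)[0],key=cv2.contourArea))
    q=cv2.boxPoints(r);d=(q[1]-q[0]) if np.linalg.norm(q[1]-q[0])>np.linalg.norm(q[2]-q[1]) else q[2]-q[1]
    w=ray(c,*(np.array(r[0])+d/2),.1)[:2]-ray(c,*(np.array(r[0])-d/2),.1)[:2]
    return e[0],e[1],s,A,r,np.degrees(np.arctan2(w[1],w[0]))%180,np.linalg.norm(w)
E
python3 - <<'E'
from h import *
print(dial(cv2.imread("pics/w0.png")[:,:,::-1].copy(),cam("wrist"),(.56,.1547)))
E
```

```text
((319.5489196777344, 196.04705810546875), (80.14205169677734, 81.94910430908203), np.float64(41.99019245505414), array([0.56256676, 0.15643045]), ((320.0, 202.0), (64.0, 20.0), 90.0), np.float64(64.42273937382579), np.float64(0.044920063788748535))
```

Request:
move_arm(linear=[[0,0,0.016],[0,0,0.016],[0,0,0.016],[0,0,0.016],[0,0,0.016],[0,0,0.016],[0,0,0],[0,0,0]], turn=[[0,0,0],[0,0,0],[0,0,0],[0,0,0],[0,0,0],[0,0,0],[0,0,0],[0,0,0]], gripper=[1,1,1,1,1,1,1,1])

```text
t: 3.82
eef_pos: [0.5609, 0.1562, 0.258]
tcp_rot: [-179.9, 0.1, 64.3]
wrist_force: [-0.0, 0.6, 0.5]
gripper_width: 1.004
finger_force: 0.0
```

Request:
move_arm(linear=[[0,0,0],[0,0,0],[0,0,0],[0,0,0],[0,0,0],[0,0,0],[0,0,0],[0,0,0],[0,0,0],[0,0,0]], turn=[[0,0,0],[0,0,0],[0,0,0],[0,0,0],[0,0,0],[0,0,0],[0,0,0],[0,0,0],[0,0,0],[0,0,0]], gripper=[-0.5,-0.6,-0.65,-0.7,-1,-1,-1,-1,-1,-1])

```text
t: 4.65
eef_pos: [0.5617, 0.1561, 0.2594]
tcp_rot: [179.9, -0.0, 64.2]
wrist_force: [-0.2, -1.5, 5.9]
gripper_width: 0.144
finger_force: 60.4
```

Run:
```python
from h import *
o=robot.get_obs();print(o)
```

```text
{'t': 4.65, 'qpos': array([ 7.64376989e+00,  2.34350914e+01, -1.04662036e+01,  5.60127395e+01,
       -1.75474103e-02,  1.23455360e+02]), 'qvel': array([-0.06336608, -0.12550297, -0.06455614,  0.02106596, -0.02687945,
       -0.01756908]), 'joint_efforts': array([  1.16947632, -47.3615706 ,  24.81075883,   0.12072268,
         0.43897603,  -0.19549754]), 'eef_pos': array([0.56174248, 0.15606732, 0.25937355]), 'tcp_rot': array([ 1.79918604e+02, -3.27515680e-02,  6.41884198e+01]), 'wrist_force': array([-0.18268348, -1.46310405,  5.88383808]), 'torque': array([-0.24571216,  0.02522449, -0.20001091]), 'finger_force': 60.4109787940979, 'gripper_width': 0.1442395736404117}
```

```bash
cat > q.py <<'E'
from cell import robot
o=robot.get_obs();y=o['tcp_rot'][2];print(round(o['t'],2),"yaw",round(y,2),"dialL",round(180-3.2-y,1),"Tz",round(o['torque'][2],3),"j6",round(o['joint_efforts'][5],3),"q6",round(o['qpos'][5],2),"F",o['wrist_force'].round(1),"w",round(o['gripper_width'],3))
E
python3 q.py
```

```text
4.65 yaw 64.19 dialL 112.6 Tz -0.2 j6 -0.195 q6 123.46 F [-0.2 -1.5  5.9] w 0.144
```

Request:
move_arm(linear=[[0,0,0],[0,0,0],[0,0,0],[0,0,0],[0,0,0],[0,0,0]], turn=[[0,0,-3],[0,0,-4],[0,0,-4],[0,0,-4],[0,0,-4],[0,0,-3]], gripper=[-1,-1,-1,-1,-1,-1])

```text
t: 5.15
eef_pos: [0.5613, 0.1562, 0.2593]
tcp_rot: [180.0, -0.0, 86.4]
wrist_force: [-1.0, -0.9, 7.9]
gripper_width: 0.15
finger_force: 60.7
```

```bash
python3 q.py
```

```text
5.15 yaw 86.38 dialL 90.4 Tz -0.285 j6 0.24 q6 101.27 F [-1.  -0.9  7.9] w 0.15
```

Request:
move_arm(linear=[[0,0,0],[0,0,0]], turn=[[0,0,-1],[0,0,-1]], gripper=[-1,-1])

```text
t: 5.32
eef_pos: [0.5613, 0.1562, 0.2593]
tcp_rot: [180.0, -0.0, 88.3]
wrist_force: [-2.0, -0.8, 6.9]
gripper_width: 0.143
finger_force: 60.7
```

```bash
python3 q.py
```

```text
5.32 yaw 88.25 dialL 88.5 Tz -0.246 j6 -0.075 q6 99.41 F [-2.  -0.8  6.9] w 0.143
```

Request:
move_arm(linear=[[0,0,0],[0,0,0]], turn=[[0,0,-1],[0,0,-1]], gripper=[-1,-1])

```text
t: 5.48
eef_pos: [0.5612, 0.1562, 0.2594]
tcp_rot: [180.0, -0.0, 90.2]
wrist_force: [-0.9, -0.8, 6.9]
gripper_width: 0.149
finger_force: 60.7
```

```bash
python3 q.py
```

```text
5.48 yaw 90.24 dialL 86.6 Tz -0.264 j6 -0.049 q6 97.41 F [-0.9 -0.8  6.9] w 0.149
```

Request:
move_arm(linear=[[0,0,0],[0,0,0]], turn=[[0,0,-1],[0,0,-1]], gripper=[-1,-1])

```text
t: 5.65
eef_pos: [0.5612, 0.1562, 0.2593]
tcp_rot: [180.0, -0.0, 92.2]
wrist_force: [-1.7, -1.0, 6.8]
gripper_width: 0.148
finger_force: 60.7
```

```bash
python3 q.py
```

```text
5.65 yaw 92.24 dialL 84.6 Tz -0.335 j6 -0.063 q6 95.41 F [-1.7 -1.   6.8] w 0.148
```

Request:
move_arm(linear=[[0,0,0],[0,0,0]], turn=[[0,0,-1],[0,0,-1]], gripper=[-1,-1])

```text
t: 5.82
eef_pos: [0.5612, 0.1562, 0.2594]
tcp_rot: [180.0, -0.0, 94.2]
wrist_force: [-2.2, -1.4, 7.1]
gripper_width: 0.145
finger_force: 60.7
```

```bash
python3 q.py
```

```text
5.82 yaw 94.25 dialL 82.6 Tz -0.234 j6 -0.058 q6 93.41 F [-2.2 -1.4  7.1] w 0.145
```

Request:
move_arm(linear=[[0,0,0],[0,0,0]], turn=[[0,0,-1],[0,0,-1]], gripper=[-1,-1])

```text
t: 5.98
eef_pos: [0.5611, 0.1562, 0.2594]
tcp_rot: [180.0, -0.0, 96.3]
wrist_force: [-1.9, -1.6, 6.7]
gripper_width: 0.147
finger_force: 60.8
```

```bash
python3 q.py
```

```text
5.98 yaw 96.25 dialL 80.5 Tz -0.223 j6 -0.01 q6 91.41 F [-1.9 -1.6  6.7] w 0.147
```

Request:
move_arm(linear=[[0,0,0],[0,0,0]], turn=[[0,0,-1],[0,0,-1]], gripper=[-1,-1])

```text
t: 6.15
eef_pos: [0.5611, 0.1562, 0.2594]
tcp_rot: [-180.0, -0.0, 98.3]
wrist_force: [-1.5, -1.3, 6.7]
gripper_width: 0.148
finger_force: 60.8
```

```bash
python3 q.py
```

```text
6.15 yaw 98.25 dialL 78.5 Tz -0.219 j6 -0.013 q6 89.41 F [-1.5 -1.3  6.7] w 0.148
```

Request:
move_arm(linear=[[0,0,0],[0,0,0]], turn=[[0,0,-1],[0,0,-1]], gripper=[-1,-1])

```text
t: 6.32
eef_pos: [0.5611, 0.1562, 0.2594]
tcp_rot: [-180.0, -0.0, 100.3]
wrist_force: [-2.6, -0.4, 8.3]
gripper_width: 0.149
finger_force: 60.8
```

```bash
python3 q.py
```

```text
6.32 yaw 100.25 dialL 76.5 Tz -0.163 j6 -0.027 q6 87.41 F [-2.6 -0.4  8.3] w 0.149
```

Request:
move_arm(linear=[[0,0,0],[0,0,0]], turn=[[0,0,-1],[0,0,-1]], gripper=[-1,-1])

```text
t: 6.48
eef_pos: [0.561, 0.1562, 0.2594]
tcp_rot: [-180.0, -0.0, 102.2]
wrist_force: [-2.2, -1.5, 7.8]
gripper_width: 0.147
finger_force: 60.8
```

```bash
python3 q.py
```

```text
6.48 yaw 102.25 dialL 74.6 Tz -0.249 j6 -0.041 q6 85.41 F [-2.2 -1.5  7.8] w 0.147
```

Request:
move_arm(linear=[[0,0,0],[0,0,0]], turn=[[0,0,-1],[0,0,-1]], gripper=[-1,-1])

```text
t: 6.65
eef_pos: [0.561, 0.1562, 0.2594]
tcp_rot: [-180.0, -0.0, 104.2]
wrist_force: [-2.1, -0.5, 7.7]
gripper_width: 0.149
finger_force: 60.8
```

```bash
python3 q.py
```

```text
6.65 yaw 104.25 dialL 72.6 Tz -0.327 j6 -0.055 q6 83.41 F [-2.1 -0.5  7.7] w 0.149
```

Request:
move_arm(linear=[[0,0,0],[0,0,0]], turn=[[0,0,-1],[0,0,-1]], gripper=[-1,-1])

```text
t: 6.82
eef_pos: [0.5609, 0.1562, 0.2594]
tcp_rot: [-180.0, -0.0, 106.2]
wrist_force: [-2.1, -1.7, 7.6]
gripper_width: 0.146
finger_force: 60.9
```

```bash
python3 q.py
```

```text
6.82 yaw 106.24 dialL 70.6 Tz -0.25 j6 -0.069 q6 81.42 F [-2.1 -1.7  7.6] w 0.146
```

Request:
move_arm(linear=[[0,0,0],[0,0,0]], turn=[[0,0,-1],[0,0,-1]], gripper=[-1,-1])

```text
t: 6.98
eef_pos: [0.5609, 0.1562, 0.2593]
tcp_rot: [-180.0, -0.0, 108.2]
wrist_force: [-3.2, -0.8, 7.7]
gripper_width: 0.15
finger_force: 60.9
```

```bash
python3 q.py
```

```text
6.98 yaw 108.24 dialL 68.6 Tz -0.274 j6 -0.051 q6 79.41 F [-3.2 -0.8  7.7] w 0.15
```

Request:
move_arm(linear=[[0,0,0],[0,0,0]], turn=[[0,0,-1],[0,0,-1]], gripper=[-1,-1])

```text
t: 7.15
eef_pos: [0.5608, 0.1561, 0.2593]
tcp_rot: [-180.0, -0.0, 110.2]
wrist_force: [-2.5, -1.5, 8.5]
gripper_width: 0.143
finger_force: 60.9
```

```bash
python3 q.py
```

```text
7.15 yaw 110.25 dialL 66.6 Tz -0.2 j6 -0.005 q6 77.41 F [-2.5 -1.5  8.5] w 0.143
```

Request:
move_arm(linear=[[0,0,0],[0,0,0]], turn=[[0,0,-1],[0,0,-1]], gripper=[-1,-1])

```text
t: 7.32
eef_pos: [0.5608, 0.1561, 0.2593]
tcp_rot: [-180.0, -0.0, 112.3]
wrist_force: [-3.6, -1.4, 9.2]
gripper_width: 0.149
finger_force: 60.9
```

```bash
python3 q.py
```

```text
7.32 yaw 112.25 dialL 64.5 Tz -0.269 j6 -0.019 q6 75.41 F [-3.6 -1.4  9.2] w 0.149
```

Request:
move_arm(linear=[[0,0,0],[0,0,0]], turn=[[0,0,-1],[0,0,-1]], gripper=[-1,-1])

```text
t: 7.48
eef_pos: [0.5608, 0.1561, 0.2594]
tcp_rot: [-180.0, -0.0, 114.2]
wrist_force: [-3.1, -1.5, 8.1]
gripper_width: 0.146
finger_force: 60.9
```

```bash
python3 q.py
```

```text
7.48 yaw 114.25 dialL 62.6 Tz -0.244 j6 -0.033 q6 73.41 F [-3.1 -1.5  8.1] w 0.146
```

Request:
move_arm(linear=[[0,0,0],[0,0,0]], turn=[[0,0,-1],[0,0,-1]], gripper=[-1,-1])

```text
t: 7.65
eef_pos: [0.5607, 0.1561, 0.2594]
tcp_rot: [-180.0, -0.0, 116.2]
wrist_force: [-3.4, -2.0, 8.5]
gripper_width: 0.15
finger_force: 60.9
```

```bash
python3 q.py
```

```text
7.65 yaw 116.24 dialL 60.6 Tz -0.288 j6 -0.047 q6 71.41 F [-3.4 -2.   8.5] w 0.15
```

Request:
move_arm(linear=[[0,0,0],[0,0,0]], turn=[[0,0,-1],[0,0,-1]], gripper=[-1,-1])

```text
t: 7.82
eef_pos: [0.5607, 0.1561, 0.2593]
tcp_rot: [-179.9, -0.0, 118.2]
wrist_force: [-3.8, -0.9, 9.1]
gripper_width: 0.153
finger_force: 61.0
```

```bash
python3 q.py
```

```text
7.82 yaw 118.24 dialL 58.6 Tz -0.259 j6 -0.061 q6 69.41 F [-3.8 -0.9  9.1] w 0.153
```

Request:
move_arm(linear=[[0,0,0],[0,0,0]], turn=[[0,0,-1],[0,0,-1]], gripper=[-1,-1])

```text
t: 7.98
eef_pos: [0.5607, 0.1561, 0.2593]
tcp_rot: [-179.9, -0.0, 120.2]
wrist_force: [-3.1, -1.6, 8.5]
gripper_width: 0.148
finger_force: 61.0
```

```bash
python3 q.py
```

```text
7.98 yaw 120.24 dialL 56.6 Tz -0.319 j6 -0.075 q6 67.42 F [-3.1 -1.6  8.5] w 0.148
```

Request:
move_arm(linear=[[0,0,0],[0,0,0]], turn=[[0,0,-1],[0,0,-1]], gripper=[-1,-1])

```text
t: 8.15
eef_pos: [0.5606, 0.1561, 0.2594]
tcp_rot: [-179.9, -0.0, 122.2]
wrist_force: [-3.5, -0.8, 9.0]
gripper_width: 0.145
finger_force: 61.0
```

```bash
python3 q.py
```

```text
8.15 yaw 122.25 dialL 54.6 Tz -0.252 j6 0.014 q6 65.41 F [-3.5 -0.8  9. ] w 0.145
```

Request:
move_arm(linear=[[0,0,0],[0,0,0]], turn=[[0,0,-1],[0,0,-1]], gripper=[-1,-1])

```text
t: 8.32
eef_pos: [0.5606, 0.156, 0.2593]
tcp_rot: [-179.9, -0.0, 124.3]
wrist_force: [-3.9, -3.0, 9.3]
gripper_width: 0.146
finger_force: 61.0
```

```bash
python3 q.py
```

```text
8.32 yaw 124.27 dialL 52.5 Tz 0.007 j6 0.248 q6 63.39 F [-3.9 -3.   9.3] w 0.146
```

Request:
move_arm(linear=[[0,0,0],[0,0,0]], turn=[[0,0,-1],[0,0,-1]], gripper=[-1,-1])

```text
t: 8.48
eef_pos: [0.5606, 0.156, 0.2593]
tcp_rot: [-179.9, -0.0, 126.3]
wrist_force: [-4.3, -1.3, 10.1]
gripper_width: 0.145
finger_force: 61.0
```

```bash
python3 q.py
```

```text
8.48 yaw 126.28 dialL 50.5 Tz -0.009 j6 0.177 q6 61.38 F [-4.3 -1.3 10.1] w 0.145
```

Request:
move_arm(linear=[[0,0,0],[0,0,0]], turn=[[0,0,-1],[0,0,-1]], gripper=[-1,-1])

```text
t: 8.65
eef_pos: [0.5605, 0.156, 0.2593]
tcp_rot: [-179.9, -0.0, 128.2]
wrist_force: [-3.5, -2.6, 9.4]
gripper_width: 0.147
finger_force: 61.1
```

```bash
python3 q.py
```

```text
8.65 yaw 128.25 dialL 48.6 Tz -0.276 j6 -0.05 q6 59.41 F [-3.5 -2.6  9.4] w 0.147
```

Request:
move_arm(linear=[[0,0,0],[0,0,0]], turn=[[0,0,-1],[0,0,-1]], gripper=[-1,-1])

```text
t: 8.82
eef_pos: [0.5605, 0.156, 0.2593]
tcp_rot: [-179.9, -0.0, 130.2]
wrist_force: [-4.3, -2.0, 9.8]
gripper_width: 0.146
finger_force: 62.3
```

```bash
python3 q.py
```

```text
8.82 yaw 130.19 dialL 46.6 Tz -0.835 j6 -0.605 q6 57.46 F [-4.3 -2.   9.8] w 0.146
```

The torque shows the catch. It pulls the dial in from about 53° and resists hard at 46.6°, so the spot is about 48.6°. I'll go back 2° and let go.

Request:
move_arm(linear=[[0,0,0],[0,0,0],[0,0,0]], turn=[[0,0,1],[0,0,1],[0,0,0]], gripper=[-1,-1,-1])

```text
t: 9.07
eef_pos: [0.5605, 0.156, 0.2593]
tcp_rot: [-179.9, -0.0, 128.2]
wrist_force: [-4.7, -1.6, 9.6]
gripper_width: 0.149
finger_force: 61.0
```

```bash
python3 q.py
```

```text
9.07 yaw 128.18 dialL 48.6 Tz -0.037 j6 0.116 q6 59.47 F [-4.7 -1.6  9.6] w 0.149
```

Request:
move_arm(linear=[[0,0,0],[0,0,0],[0,0,0],[0,0,0],[0,0,-0.01],[0,0,-0.017],[0,0,-0.017],[0,0,-0.017],[0,0,-0.017],[0,0,-0.017]], turn=[[0,0,0],[0,0,0],[0,0,0],[0,0,0],[0,0,0],[0,0,0],[0,0,0],[0,0,0],[0,0,0],[0,0,0]], gripper=[-0.5,0,0.5,1,1,1,1,1,1,1])

```text
t: 9.9
eef_pos: [0.5612, 0.1563, 0.3552]
tcp_rot: [180.0, 0.0, 128.2]
wrist_force: [-0.1, -0.9, 0.2]
gripper_width: 1.001
finger_force: 0.0
```

Request:
move_arm(linear=[[-0.0182,-0.016,0],[-0.0182,-0.016,0],[-0.0182,-0.016,0],[-0.0182,-0.016,0],[-0.0182,-0.016,0],[-0.0182,-0.016,0],[-0.0182,-0.016,0],[0,0,0]], turn=[[0,0,0],[0,0,0],[0,0,0],[0,0,0],[0,0,0],[0,0,0],[0,0,0],[0,0,0]], gripper=[1,1,1,1,1,1,1,1])

```text
t: 10.57
eef_pos: [0.5522, -0.0165, 0.3544]
tcp_rot: [-180.0, 0.1, 128.0]
wrist_force: [0.0, 0.5, 0.6]
gripper_width: 1.001
finger_force: 0.0
```

Request:
move_arm(linear=[[0,0,0],[0,0,0],[0,0,0],[0,0,0],[0,0,0],[0,0,0]], turn=[[0,0,-6.65],[0,0,-6.65],[0,0,-6.65],[0,0,-6.65],[0,0,-6.65],[0,0,-6.65]], gripper=[1,1,1,1,1,1])

```text
t: 11.07
eef_pos: [0.5522, -0.0127, 0.3543]
tcp_rot: [180.0, 0.0, 168.5]
wrist_force: [-0.2, 0.2, 0.5]
gripper_width: 1.0
finger_force: 0.0
```

Request:
move_arm(linear=[[0,0,0],[0,0,0],[0,0,0],[0,0,0],[0,0,0],[0,0,0],[0,0,0],[0,0,0]], turn=[[0,0,-6.65],[0,0,-6.65],[0,0,-6.65],[0,0,-6.65],[0,0,-6.65],[0,0,-6.65],[0,0,0],[0,0,0]], gripper=[1,1,1,1,1,1,1,1])

```text
t: 11.73
eef_pos: [0.5522, -0.0128, 0.3541]
tcp_rot: [180.0, 0.0, -152.1]
wrist_force: [-0.8, 1.2, 0.3]
gripper_width: 1.002
finger_force: 0.0
```

```bash
sed -i 's/"dialL",round(180-3.2-y,1)/"dial%180",round((-3.2-y)%180,1)/' h.py q.py; python3 q.py
python3 - <<'E'
from h import *
o=robot.get_obs();print(o['eef_pos'])
c=cam("wrist");im=robot.capture("wrist");cv2.imwrite("pics/w1.png",im[:,:,::-1])
print(dial(im,c,(.5515,-.0133)))
t=robot.capture("top");cv2.imwrite("pics/t1.png",t[:,:,::-1])
E
```

```text
11.73 yaw -152.15 dial%180 148.9 Tz 0.04 j6 -0.214 q6 -37.51 F [-0.8  1.2  0.3] w 1.002
[ 0.55218677 -0.01276548  0.35411808]
((328.47412109375, 193.50401306152344), (54.47502136230469, 73.8161849975586), np.float64(39.720388324244205), array([ 0.54692822, -0.00750838]), ((315.31890869140625, 197.33767700195312), (20.64871597290039, 63.03142166137695), 1.6365771293640137), np.float64(26.097838219648423), np.float64(0.04386211689756201))
```

View pics/w1.png

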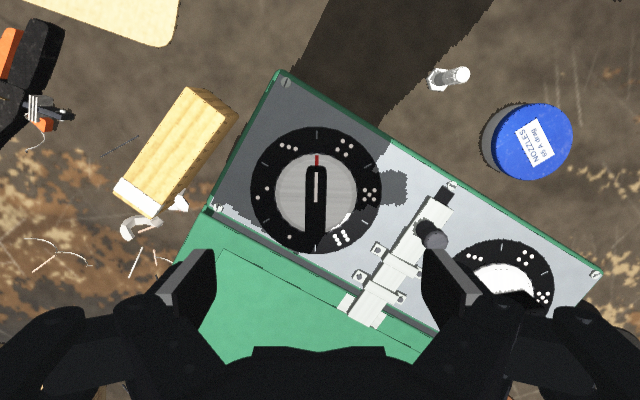

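The wrist view shows the right dial ring centred at about (315.5,190.5). That is about 4.6 px left of and above where the left dial sat when aligned. I'll work out the correction in tool axes.

Run:
```python
from h import *
c=cam("wrist");o=robot.get_obs()
y=np.radians(o['tcp_rot'][2]);X=np.array([np.cos(y),np.sin(y)]);Y=np.array([np.sin(y),-np.cos(y)])
for a,b,z in(((315.3,197.3),(320,202),.1),((315.5,190.5),(320,193.5),.07)):
    d=(ray(c,*a,z)-ray(c,*b,z))[:2];print(d.round(4),"tool",(d@X).round(4),(d@Y).round(4),o['eef_pos'][:2]+d)
```

```text
[-0.0014 -0.0043] tool 0.0033 -0.0032 [ 0.55074865 -0.01724872]
[-0.0005 -0.0041] tool 0.0023 -0.0034 [ 0.55169104 -0.01703834]
```

Request:
move_arm(linear=[[0.0025,-0.003,0],[0,0,0.016],[0,0,0.016],[0,0,0.016],[0,0,0.016],[0,0,0.016],[0,0,0.016],[0,0,0],[0,0,0]], turn=[[0,0,1.5],[0,0,0],[0,0,0],[0,0,0],[0,0,0],[0,0,0],[0,0,0],[0,0,0],[0,0,0]], gripper=[1,1,1,1,1,1,1,1,1])

```text
t: 12.58
eef_pos: [0.5509, -0.0171, 0.2571]
tcp_rot: [179.9, -0.1, -153.6]
wrist_force: [0.5, 0.5, 1.5]
gripper_width: 0.998
finger_force: 0.0
```

Request:
move_arm(linear=[[0,0,0],[0,0,0],[0,0,0],[0,0,0],[0,0,0],[0,0,0],[0,0,0],[0,0,0],[0,0,0],[0,0,0]], turn=[[0,0,0],[0,0,0],[0,0,0],[0,0,0],[0,0,0],[0,0,0],[0,0,0],[0,0,0],[0,0,0],[0,0,0]], gripper=[-0.5,-0.6,-0.65,-0.7,-1,-1,-1,-1,-1,-1])

```text
t: 13.42
eef_pos: [0.5511, -0.0162, 0.2584]
tcp_rot: [179.9, 0.1, -153.5]
wrist_force: [-3.2, 4.4, 5.3]
gripper_width: 0.15
finger_force: 59.4
```

```bash
python3 q.py
```

```text
13.42 yaw -153.46 dial%180 150.3 Tz -0.128 j6 -0.077 q6 -36.6 F [-3.2  4.4  5.3] w 0.15
```

Request:
move_arm(linear=[[0,0.001,0],[0,0,0],[0,0,0],[0,0,0],[0,0,0],[0,0,0]], turn=[[0,0,3],[0,0,5],[0,0,6],[0,0,6],[0,0,6],[0,0,5]], gripper=[-1,-1,-1,-1,-1,-1])

```text
t: 13.92
eef_pos: [0.5508, -0.0155, 0.2584]
tcp_rot: [179.9, 0.0, 175.3]
wrist_force: [-0.8, 2.5, 5.3]
gripper_width: 0.146
finger_force: 59.4
```

```bash
python3 q.py
```

```text
13.92 yaw 175.3 dial%180 1.5 Tz 0.315 j6 -0.61 q6 -5.27 F [-0.8  2.5  5.3] w 0.146
```

Request:
move_arm(linear=[[0,0,0],[0,0,0],[0,0,0],[0,0,0],[0,0,0],[0,0,0]], turn=[[0,0,6],[0,0,6],[0,0,6],[0,0,6],[0,0,5],[0,0,2]], gripper=[-1,-1,-1,-1,-1,-1])

```text
t: 14.42
eef_pos: [0.5509, -0.0151, 0.2584]
tcp_rot: [179.8, -0.0, 144.4]
wrist_force: [-0.2, 5.3, 4.3]
gripper_width: 0.15
finger_force: 59.3
```

```bash
python3 q.py
```

```text
14.42 yaw 144.38 dial%180 32.4 Tz 0.251 j6 0.302 q6 25.67 F [-0.2  5.3  4.3] w 0.15
```

Request:
move_arm(linear=[[0,0,0],[0,0,0]], turn=[[0,0,1],[0,0,1]], gripper=[-1,-1])

```text
t: 14.58
eef_pos: [0.551, -0.015, 0.2584]
tcp_rot: [179.8, -0.0, 142.6]
wrist_force: [-0.7, 4.7, 3.7]
gripper_width: 0.149
finger_force: 59.3
```

```bash
python3 q.py
```

```text
14.58 yaw 142.56 dial%180 34.2 Tz 0.264 j6 0.038 q6 27.5 F [-0.7  4.7  3.7] w 0.149
```

Request:
move_arm(linear=[[0,0,0],[0,0,0]], turn=[[0,0,1],[0,0,1]], gripper=[-1,-1])

```text
t: 14.75
eef_pos: [0.551, -0.015, 0.2584]
tcp_rot: [179.8, -0.1, 140.6]
wrist_force: [-0.3, 5.6, 4.0]
gripper_width: 0.15
finger_force: 59.2
```

```bash
python3 q.py
```

```text
14.75 yaw 140.56 dial%180 36.2 Tz 0.266 j6 0.029 q6 29.49 F [-0.3  5.6  4. ] w 0.15
```

Request:
move_arm(linear=[[0,0,0],[0,0,0]], turn=[[0,0,1],[0,0,1]], gripper=[-1,-1])

```text
t: 14.92
eef_pos: [0.551, -0.015, 0.2584]
tcp_rot: [179.8, -0.1, 138.6]
wrist_force: [-0.3, 5.5, 4.1]
gripper_width: 0.146
finger_force: 59.3
```

```bash
python3 q.py
```

```text
14.92 yaw 138.57 dial%180 38.2 Tz 0.265 j6 0.042 q6 31.49 F [-0.3  5.5  4.1] w 0.146
```

Request:
move_arm(linear=[[0,0,0],[0,0,0]], turn=[[0,0,1],[0,0,1]], gripper=[-1,-1])

```text
t: 15.08
eef_pos: [0.551, -0.015, 0.2584]
tcp_rot: [179.8, -0.1, 136.6]
wrist_force: [-0.5, 5.2, 3.3]
gripper_width: 0.15
finger_force: 59.3
```

```bash
python3 q.py
```

```text
15.08 yaw 136.57 dial%180 40.2 Tz 0.265 j6 0.056 q6 33.49 F [-0.5  5.2  3.3] w 0.15
```

Request:
move_arm(linear=[[0,0,0],[0,0,0]], turn=[[0,0,1],[0,0,1]], gripper=[-1,-1])

```text
t: 15.25
eef_pos: [0.551, -0.0149, 0.2584]
tcp_rot: [179.8, -0.1, 134.6]
wrist_force: [-0.6, 6.0, 4.0]
gripper_width: 0.152
finger_force: 59.3
```

```bash
python3 q.py
```

```text
15.25 yaw 134.58 dial%180 42.2 Tz 0.309 j6 0.07 q6 35.49 F [-0.6  6.   4. ] w 0.152
```

Request:
move_arm(linear=[[0,0,0],[0,0,0]], turn=[[0,0,1],[0,0,1]], gripper=[-1,-1])

```text
t: 15.42
eef_pos: [0.5511, -0.0149, 0.2584]
tcp_rot: [179.8, -0.1, 132.6]
wrist_force: [-0.1, 5.8, 3.8]
gripper_width: 0.153
finger_force: 59.2
```

```bash
python3 q.py
```

```text
15.42 yaw 132.58 dial%180 44.2 Tz 0.268 j6 0.053 q6 37.49 F [-0.1  5.8  3.8] w 0.153
```

Request:
move_arm(linear=[[0,0,0],[0,0,0]], turn=[[0,0,1],[0,0,1]], gripper=[-1,-1])

```text
t: 15.58
eef_pos: [0.5511, -0.0149, 0.2584]
tcp_rot: [179.8, -0.1, 130.6]
wrist_force: [0.2, 6.4, 3.2]
gripper_width: 0.148
finger_force: 59.2
```

```bash
python3 q.py
```

```text
15.58 yaw 130.57 dial%180 46.2 Tz 0.176 j6 0.005 q6 39.49 F [0.2 6.4 3.2] w 0.148
```

Request:
move_arm(linear=[[0,0,0],[0,0,0]], turn=[[0,0,1],[0,0,1]], gripper=[-1,-1])

```text
t: 15.75
eef_pos: [0.5511, -0.0149, 0.2584]
tcp_rot: [179.8, -0.1, 128.6]
wrist_force: [-0.3, 6.2, 2.4]
gripper_width: 0.146
finger_force: 59.2
```

```bash
python3 q.py
```

```text
15.75 yaw 128.57 dial%180 48.2 Tz 0.206 j6 0.019 q6 41.49 F [-0.3  6.2  2.4] w 0.146
```

Request:
move_arm(linear=[[0,0,0],[0,0,0]], turn=[[0,0,1],[0,0,1]], gripper=[-1,-1])

```text
t: 15.92
eef_pos: [0.5511, -0.0149, 0.2584]
tcp_rot: [179.8, -0.1, 126.6]
wrist_force: [0.9, 5.8, 2.6]
gripper_width: 0.15
finger_force: 59.1
```

```bash
python3 q.py
```

```text
15.92 yaw 126.57 dial%180 50.2 Tz 0.303 j6 0.032 q6 43.49 F [0.9 5.8 2.6] w 0.15
```

Request:
move_arm(linear=[[0,0,0],[0,0,0]], turn=[[0,0,1],[0,0,1]], gripper=[-1,-1])

```text
t: 16.08
eef_pos: [0.5512, -0.0148, 0.2584]
tcp_rot: [179.8, -0.1, 124.6]
wrist_force: [1.0, 6.5, 3.5]
gripper_width: 0.146
finger_force: 59.2
```

```bash
python3 q.py
```

```text
16.08 yaw 124.58 dial%180 52.2 Tz 0.262 j6 0.046 q6 45.49 F [1.  6.5 3.5] w 0.146
```

Request:
move_arm(linear=[[0,0,0],[0,0,0]], turn=[[0,0,1],[0,0,1]], gripper=[-1,-1])

```text
t: 16.25
eef_pos: [0.5512, -0.0148, 0.2584]
tcp_rot: [179.8, -0.1, 122.6]
wrist_force: [0.2, 6.4, 3.5]
gripper_width: 0.149
finger_force: 59.2
```

```bash
python3 q.py
```

```text
16.25 yaw 122.58 dial%180 54.2 Tz 0.317 j6 0.06 q6 47.49 F [0.2 6.4 3.5] w 0.149
```

Request:
move_arm(linear=[[0,0,0],[0,0,0]], turn=[[0,0,1],[0,0,1]], gripper=[-1,-1])

```text
t: 16.42
eef_pos: [0.5512, -0.0148, 0.2584]
tcp_rot: [179.8, -0.1, 120.6]
wrist_force: [0.2, 6.3, 3.8]
gripper_width: 0.147
finger_force: 59.2
```

```bash
python3 q.py
```

```text
16.42 yaw 120.58 dial%180 56.2 Tz 0.337 j6 0.074 q6 49.49 F [0.2 6.3 3.8] w 0.147
```

Request:
move_arm(linear=[[0,0,0],[0,0,0]], turn=[[0,0,1],[0,0,1]], gripper=[-1,-1])

```text
t: 16.58
eef_pos: [0.5512, -0.0148, 0.2584]
tcp_rot: [179.8, -0.1, 118.6]
wrist_force: [0.9, 6.4, 3.2]
gripper_width: 0.148
finger_force: 59.2
```

```bash
python3 q.py
```

```text
16.58 yaw 118.58 dial%180 58.2 Tz 0.276 j6 0.043 q6 51.49 F [0.9 6.4 3.2] w 0.148
```

Request:
move_arm(linear=[[0,0,0],[0,0,0]], turn=[[0,0,1],[0,0,1]], gripper=[-1,-1])

```text
t: 16.75
eef_pos: [0.5513, -0.0148, 0.2584]
tcp_rot: [179.8, -0.1, 116.6]
wrist_force: [0.9, 7.5, 3.9]
gripper_width: 0.148
finger_force: 59.2
```

```bash
python3 q.py
```

```text
16.75 yaw 116.58 dial%180 60.2 Tz 0.287 j6 0.006 q6 53.5 F [0.9 7.5 3.9] w 0.148
```

Request:
move_arm(linear=[[0,0,0],[0,0,0]], turn=[[0,0,1],[0,0,1]], gripper=[-1,-1])

```text
t: 16.92
eef_pos: [0.5513, -0.0148, 0.2584]
tcp_rot: [179.8, -0.1, 114.6]
wrist_force: [-0.1, 6.7, 3.1]
gripper_width: 0.15
finger_force: 59.1
```

```bash
python3 q.py
```

```text
16.92 yaw 114.58 dial%180 62.2 Tz 0.223 j6 0.022 q6 55.49 F [-0.1  6.7  3.1] w 0.15
```

Request:
move_arm(linear=[[0,0,0],[0,0,0]], turn=[[0,0,1],[0,0,1]], gripper=[-1,-1])

```text
t: 17.08
eef_pos: [0.5513, -0.0148, 0.2584]
tcp_rot: [179.8, -0.1, 112.6]
wrist_force: [-0.2, 7.2, 2.8]
gripper_width: 0.147
finger_force: 59.2
```

```bash
python3 q.py
```

```text
17.08 yaw 112.58 dial%180 64.2 Tz 0.323 j6 0.036 q6 57.49 F [-0.2  7.2  2.8] w 0.147
```

Request:
move_arm(linear=[[0,0,0],[0,0,0]], turn=[[0,0,1],[0,0,1]], gripper=[-1,-1])

```text
t: 17.25
eef_pos: [0.5513, -0.0148, 0.2584]
tcp_rot: [179.8, -0.1, 110.6]
wrist_force: [1.3, 7.3, 2.2]
gripper_width: 0.149
finger_force: 59.1
```

```bash
python3 q.py
```

```text
17.25 yaw 110.58 dial%180 66.2 Tz 0.292 j6 0.049 q6 59.49 F [1.3 7.3 2.2] w 0.149
```

Request:
move_arm(linear=[[0,0,0],[0,0,0]], turn=[[0,0,1],[0,0,1]], gripper=[-1,-1])

```text
t: 17.42
eef_pos: [0.5514, -0.0148, 0.2584]
tcp_rot: [179.8, -0.2, 108.6]
wrist_force: [0.4, 7.1, 4.0]
gripper_width: 0.15
finger_force: 59.1
```

```bash
python3 q.py
```

```text
17.42 yaw 108.59 dial%180 68.2 Tz 0.263 j6 0.063 q6 61.49 F [0.4 7.1 4. ] w 0.15
```

Request:
move_arm(linear=[[0,0,0],[0,0,0]], turn=[[0,0,1],[0,0,1]], gripper=[-1,-1])

```text
t: 17.58
eef_pos: [0.5514, -0.0147, 0.2584]
tcp_rot: [179.8, -0.2, 106.6]
wrist_force: [1.1, 6.6, 2.7]
gripper_width: 0.148
finger_force: 59.1
```

```bash
python3 q.py
```

```text
17.58 yaw 106.59 dial%180 70.2 Tz 0.28 j6 0.064 q6 63.49 F [1.1 6.6 2.7] w 0.148
```

Request:
move_arm(linear=[[0,0,0],[0,0,0]], turn=[[0,0,1],[0,0,1]], gripper=[-1,-1])

```text
t: 17.75
eef_pos: [0.5514, -0.0147, 0.2584]
tcp_rot: [179.8, -0.2, 104.6]
wrist_force: [1.3, 6.8, 2.8]
gripper_width: 0.151
finger_force: 59.1
```

```bash
python3 q.py
```

```text
17.75 yaw 104.58 dial%180 72.2 Tz 0.173 j6 -0.055 q6 65.5 F [1.3 6.8 2.8] w 0.151
```

Request:
move_arm(linear=[[0,0,0],[0,0,0]], turn=[[0,0,1],[0,0,1]], gripper=[-1,-1])

```text
t: 17.92
eef_pos: [0.5515, -0.0147, 0.2584]
tcp_rot: [179.8, -0.2, 102.6]
wrist_force: [1.6, 8.4, 2.8]
gripper_width: 0.152
finger_force: 59.0
```

```bash
python3 q.py
```

```text
17.92 yaw 102.55 dial%180 74.2 Tz -0.102 j6 -0.311 q6 67.52 F [1.6 8.4 2.8] w 0.152
```

Request:
move_arm(linear=[[0,0,0],[0,0,0]], turn=[[0,0,1],[0,0,1]], gripper=[-1,-1])

```text
t: 18.08
eef_pos: [0.5515, -0.0148, 0.2584]
tcp_rot: [179.8, -0.2, 100.6]
wrist_force: [1.4, 7.3, 3.0]
gripper_width: 0.149
finger_force: 59.1
```

```bash
python3 q.py
```

```text
18.08 yaw 100.56 dial%180 76.2 Tz 0.152 j6 -0.055 q6 69.52 F [1.4 7.3 3. ] w 0.149
```

The right catch is dropping in around 76° (256° on the dial). I'll confirm with one more degree.

Request:
move_arm(linear=[[0,0,0],[0,0,0],[0,0,0]], turn=[[0,0,1],[0,0,0.5],[0,0,0]], gripper=[-1,-1,-1])

```text
t: 18.33
eef_pos: [0.5515, -0.0147, 0.2584]
tcp_rot: [179.8, -0.2, 99.1]
wrist_force: [1.7, 6.4, 2.9]
gripper_width: 0.147
finger_force: 59.1
```

```bash
python3 q.py
```

```text
18.33 yaw 99.11 dial%180 77.7 Tz 0.209 j6 0.293 q6 70.96 F [1.7 6.4 2.9] w 0.147
```

Request:
move_arm(linear=[[0,0,0],[0,0,0]], turn=[[0,0,0.5],[0,0,0.5]], gripper=[-1,-1])

```text
t: 18.5
eef_pos: [0.5515, -0.0147, 0.2584]
tcp_rot: [179.8, -0.2, 98.1]
wrist_force: [1.7, 7.5, 2.3]
gripper_width: 0.148
finger_force: 59.3
```

```bash
python3 q.py
```

```text
18.5 yaw 98.14 dial%180 78.7 Tz 0.567 j6 0.443 q6 71.94 F [1.7 7.5 2.3] w 0.148
```

Request:
move_arm(linear=[[0,0,0],[0,0,0],[0,0,0]], turn=[[0,0,-0.5],[0,0,-0.5],[0,0,0]], gripper=[-1,-1,-1])

```text
t: 18.75
eef_pos: [0.5515, -0.0148, 0.2584]
tcp_rot: [179.8, -0.2, 99.1]
wrist_force: [1.4, 6.9, 3.2]
gripper_width: 0.15
finger_force: 59.0
```

```bash
python3 q.py
```

```text
18.75 yaw 99.12 dial%180 77.7 Tz 0.016 j6 -0.055 q6 70.95 F [1.4 6.9 3.2] w 0.15
```

Request:
move_arm(linear=[[0,0,0],[0,0,0],[0,0,0],[0,0,0],[0,0,-0.01],[0,0,-0.017],[0,0,-0.017],[0,0,-0.017],[0,0,-0.017],[0,0,-0.017]], turn=[[0,0,0],[0,0,0],[0,0,0],[0,0,0],[0,0,0],[0,0,0],[0,0,0],[0,0,0],[0,0,0],[0,0,0]], gripper=[-0.5,0,0.5,1,1,1,1,1,1,1])

```text
t: 19.58
eef_pos: [0.5508, -0.0163, 0.3543]
tcp_rot: [180.0, 0.0, 99.0]
wrist_force: [-0.6, -0.1, -0.7]
gripper_width: 1.002
finger_force: 0.0
```

Request:
move_arm(linear=[[0.0175,-0.0004,0],[0.0175,-0.0004,0],[0.0175,-0.0004,0],[0.0175,-0.0004,0],[0.0175,-0.0004,0],[0,0,0],[0,0,0],[0,0,0],[0,0,0],[0,0,0]], turn=[[0,0,0],[0,0,0],[0,0,0],[0,0,0],[0,0,0],[0,0,-7],[0,0,-7],[0,0,-7],[0,0,-7],[0,0,-7]], gripper=[1,1,1,1,1,1,1,1,1,1])

```text
t: 20.42
eef_pos: [0.5352, 0.0699, 0.3535]
tcp_rot: [180.0, 0.0, 134.4]
wrist_force: [0.2, 0.3, -0.0]
gripper_width: 0.999
finger_force: 0.0
```

Request:
move_arm(linear=[[0,0,0],[0,0,0],[0,0,0],[0,0,0],[0,0,0],[0,0,0],[0,0,0],[0,0,0]], turn=[[0,0,-7],[0,0,-7],[0,0,-7],[0,0,-7],[0,0,-7],[0,0,-7],[0,0,-0.7],[0,0,0]], gripper=[0.5,0,0,0,0,0,0,0])

```text
t: 21.08
eef_pos: [0.5352, 0.0699, 0.3533]
tcp_rot: [180.0, 0.0, 176.5]
wrist_force: [-0.2, 0.5, -0.4]
gripper_width: 0.504
finger_force: 0.0
```

```bash
python3 q.py
python3 - <<'E'
from h import *
o=robot.get_obs();print(o['eef_pos'])
c=cam("wrist");im=robot.capture("wrist");cv2.imwrite("pics/w2.png",im[:,:,::-1])
print(proj(c,[.5357,.0715,.105]),proj(c,[*o['eef_pos'][:2],.105]))
E
```

```text
21.08 yaw 176.55 dial%180 0.3 Tz -0.009 j6 -0.325 q6 2.36 F [-0.2  0.5 -0.4] w 0.504
[0.53524322 0.06985682 0.35328985]
[321.06377347 207.94372533] [318.53555109 207.42659151]
```

View pics/w2.png

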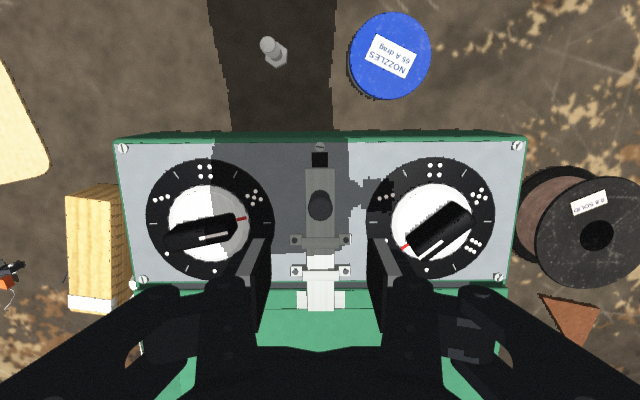

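The wrist view shows the knob top at about (320,206), within 2 px of the grasp axis, and both pointers near their numbers. I'll go down and pinch the knob.

Request:
move_arm(linear=[[0,0,0.016],[0,0,0.016],[0,0,0.016],[0,0,0.016],[0,0,0.016],[0,0,0.016],[0,0,0],[0,0,0]], turn=[[0,0,0],[0,0,0],[0,0,0],[0,0,0],[0,0,0],[0,0,0],[0,0,0],[0,0,0]], gripper=[0,0,0,0,0,0,0,0])

```text
t: 21.8
eef_pos: [0.5348, 0.07, 0.2562]
tcp_rot: [-180.0, -0.1, 176.6]
wrist_force: [0.2, -0.4, 0.1]
gripper_width: 0.503
finger_force: 0.0
```

Request:
move_arm(linear=[[0,0,0],[0,0,0],[0,0,0],[0,0,0],[0,0,0],[0,0,0],[0,0,0],[0,0,0],[0,0,0],[0,0,0]], turn=[[0,0,0],[0,0,0],[0,0,0],[0,0,0],[0,0,0],[0,0,0],[0,0,0],[0,0,0],[0,0,0],[0,0,0]], gripper=[-0.4,-0.5,-0.6,-0.65,-0.7,-1,-1,-1,-1,-1])

```text
t: 22.63
eef_pos: [0.5358, 0.0705, 0.2581]
tcp_rot: [179.9, 0.2, 176.7]
wrist_force: [-1.3, 3.1, 5.8]
gripper_width: 0.16
finger_force: 58.4
```

```bash
python3 q.py
```

```text
22.63 yaw 176.73 dial%180 0.1 Tz -0.028 j6 -0.015 q6 2.23 F [-1.3  3.1  5.8] w 0.16
```

Request:
move_arm(linear=[[0.001,0,0],[0.001,0,0],[0.001,0,0],[0.001,0,0],[0,0,0]], turn=[[0,0,0],[0,0,0],[0,0,0],[0,0,0],[0,0,0]], gripper=[-1,-1,-1,-1,-1])

```text
t: 23.05
eef_pos: [0.5321, 0.0706, 0.2582]
tcp_rot: [179.9, 0.2, 176.7]
wrist_force: [2.3, 3.3, 6.3]
gripper_width: 0.158
finger_force: 58.6
```

```bash
python3 q.py
```

```text
23.05 yaw 176.73 dial%180 0.1 Tz 0.027 j6 -0.003 q6 2.24 F [2.3 3.3 6.3] w 0.158
```

It moved past 2 mm with only about 2 N, so both catches are in. I'll keep drawing the bolt.

Request:
move_arm(linear=[[0.0015,0,0],[0.0015,0,0],[0.0015,0,0],[0.0015,0,0],[0.0015,0,0],[0.0015,0,0]], turn=[[0,0,0],[0,0,0],[0,0,0],[0,0,0],[0,0,0],[0,0,0]], gripper=[-1,-1,-1,-1,-1,-1])

```text
t: 23.55
eef_pos: [0.5233, 0.0711, 0.2581]
tcp_rot: [179.9, 0.2, 176.7]
wrist_force: [1.6, 4.4, 6.7]
gripper_width: 0.16
finger_force: 58.6
```

Request:
move_arm(linear=[[0.0015,0,0],[0.0015,0,0],[0.0015,0,0],[0.0015,0,0],[0.001,0,0],[0.001,0,0],[0,0,0]], turn=[[0,0,0],[0,0,0],[0,0,0],[0,0,0],[0,0,0],[0,0,0],[0,0,0]], gripper=[-1,-1,-1,-1,-1,-1,-1])

```text
t: 24.13
eef_pos: [0.515, 0.0716, 0.2581]
tcp_rot: [179.9, 0.2, 176.7]
wrist_force: [0.7, 3.7, 7.6]
gripper_width: 0.159
finger_force: 58.7
```

Request:
move_arm(linear=[[0.0005,0,0],[0.0005,0,0],[0.0005,0,0],[0,0,0]], turn=[[0,0,0],[0,0,0],[0,0,0],[0,0,0]], gripper=[-1,-1,-1,-1])

```text
t: 24.47
eef_pos: [0.5137, 0.0716, 0.2581]
tcp_rot: [179.9, 0.2, 176.7]
wrist_force: [0.2, 3.8, 6.8]
gripper_width: 0.161
finger_force: 58.7
```

Request:
move_arm(linear=[[0.0005,0,0],[0.0005,0,0],[0,0,0]], turn=[[0,0,0],[0,0,0],[0,0,0]], gripper=[-1,-1,-1])

```text
t: 24.72
eef_pos: [0.5127, 0.0717, 0.2581]
tcp_rot: [179.9, 0.2, 176.7]
wrist_force: [2.6, 3.2, 6.4]
gripper_width: 0.156
finger_force: 58.7
```

Request:
move_arm(linear=[[0.0005,0,0],[0.0003,0,0],[0,0,0]], turn=[[0,0,0],[0,0,0],[0,0,0]], gripper=[-1,-1,-1])

```text
t: 24.97
eef_pos: [0.5119, 0.0717, 0.2581]
tcp_rot: [179.9, 0.2, 176.7]
wrist_force: [1.4, 4.6, 7.3]
gripper_width: 0.163
finger_force: 58.7
```

Request:
move_arm(linear=[[0.0004,0,0],[0,0,0]], turn=[[0,0,0],[0,0,0]], gripper=[-1,-1])

```text
t: 25.13
eef_pos: [0.5116, 0.0717, 0.2582]
tcp_rot: [179.9, 0.2, 176.7]
wrist_force: [1.6, 3.5, 6.9]
gripper_width: 0.158
finger_force: 58.7
```

Request:
move_arm(linear=[[0.0004,0,0],[0,0,0]], turn=[[0,0,0],[0,0,0]], gripper=[-1,-1])

```text
t: 25.3
eef_pos: [0.5114, 0.0717, 0.2581]
tcp_rot: [179.9, 0.3, 176.7]
wrist_force: [2.3, 3.2, 5.4]
gripper_width: 0.163
finger_force: 58.6
```

Travel is about 24 mm and the tool has started to lag at the stop. I'll release, rise and retreat, then look.

Request:
move_arm(linear=[[0,0,0],[0,0,0],[0,0,0],[0,0,0],[0,0,-0.01],[0,0,-0.017],[0,0,-0.017],[0,0,-0.017],[0,0,-0.017],[0,0,-0.017]], turn=[[0,0,0],[0,0,0],[0,0,0],[0,0,0],[0,0,0],[0,0,0],[0,0,0],[0,0,0],[0,0,0],[0,0,0]], gripper=[-0.4,-0.2,0,0,0,0,0,0,0,0])

```text
t: 26.13
eef_pos: [0.5099, 0.0713, 0.3531]
tcp_rot: [-180.0, -0.0, 176.7]
wrist_force: [0.6, -0.2, -0.9]
gripper_width: 0.498
finger_force: 0.0
```

Request:
move_arm(linear=[[0.015,0,-0.005],[0.015,0,-0.005],[0.015,0,-0.005],[0.015,0,-0.005],[0.015,0,-0.005],[0.01,0,-0.005],[0,0,0],[0,0,0],[0,0,0],[0,0,0]], turn=[[0,0,0],[0,0,0],[0,0,0],[0,0,0],[0,0,0],[0,0,0],[0,0,0],[0,0,0],[0,0,0],[0,0,0]], gripper=[0,0,0,0,0,0,0,0,0,0])

```text
t: 26.97
eef_pos: [0.426, 0.0762, 0.3815]
tcp_rot: [180.0, 0.0, 176.7]
wrist_force: [0.1, -0.2, -0.5]
gripper_width: 0.5
finger_force: 0.0
```

Request:
move_arm(linear=[[0,0,0],[0,0,0],[0,0,0],[0,0,0],[0,0,0],[0,0,0],[0,0,0],[0,0,0],[0,0,0],[0,0,0]], turn=[[0,0,0],[0,0,0],[0,0,0],[0,0,0],[0,0,0],[0,0,0],[0,0,0],[0,0,0],[0,0,0],[0,0,0]], gripper=[0,0,0,0,0,0,0,0,0,0])

```text
t: 27.8
eef_pos: [0.4253, 0.0763, 0.3817]
tcp_rot: [180.0, 0.0, 176.7]
wrist_force: [0.3, 0.1, -0.0]
gripper_width: 0.501
finger_force: 0.0
```

Run:
```python
from h import *
im=robot.capture("scene");cv2.imwrite("pics/s3.png",im[:,:,::-1])
t=robot.capture("wrist");cv2.imwrite("pics/w3.png",t[:,:,::-1])
```

```text
(no output)
```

View pics/s3.png

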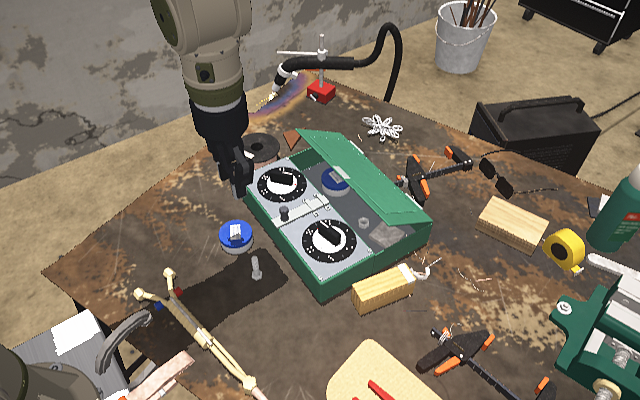

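View pics/w3.png

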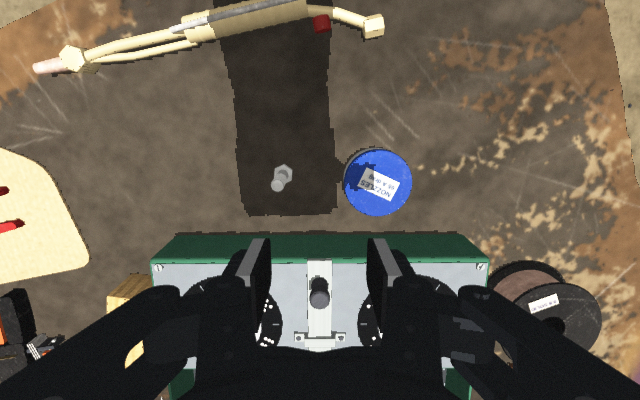

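The scene view shows the lid open (compartment visible near (360,205)), the knob drawn to the front at (285,212), and the tin, hex bolt, block and spool where they were. The wrist view shows the gripper clear of everything.

```bash
python3 -c "
from cell import robot
print(robot.sign_off())"
```

```text
the job is handed in; nothing more can be done
None
```

The safe is open: both catches were felt in (left dial at about 49°, right at about 257°), the bolt was drawn fully back without forcing, the lid sprang up, and the things around the safe stayed where they were; the job is handed in.

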